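# Weigh out ballast rings on the post scale

### The job

Weigh out ballast for a cardboard figure: take the plain steel rings one at a time and thread each over the upright post on the scale's tray, lowering it gently until it lies flat on the tray or on the ring below, until the scale's pointer comes to rest between the two marks on the gauge plate. Feel for the post softly (it may stand anywhere along its slot): don't knock or push hard on the scale and don't press its tray down near its stop. Leave the spare rings and everything else on the table where they are.

Things in the scene. Friction and masses are not known exactly. Their poses are not given: they have to be found in the camera images.
- ring1: one of four alike plain steel ballast rings lying flat on the table: outer diameter 50 mm, hole 23 mm, 14 mm thick, 135 to 185 g. Origin: centre of its underside; z is its axis.
- ring2: one of four alike plain steel ballast rings lying flat on the table: outer diameter 50 mm, hole 23 mm, 14 mm thick, 135 to 185 g. Origin: centre of its underside; z is its axis.
- ring3: one of four alike plain steel ballast rings lying flat on the table: outer diameter 50 mm, hole 23 mm, 14 mm thick, 135 to 185 g. Origin: centre of its underside; z is its axis.
- ring4: one of four alike plain steel ballast rings lying flat on the table: outer diameter 50 mm, hole 23 mm, 14 mm thick, 135 to 185 g. Origin: centre of its underside; z is its axis.
- scale: platform spring scale, fixed: grey base 170 x 150 x 50 mm. Origin: centre of the base's underside, z up. Nothing should push on the scale, its tray or post with more than 20 N.
- gauge (a point): top centre, 160 mm up, of the scale's white gauge plate (50 mm wide, 6 mm thick), on the +x side 82 mm from the scale's centre. Two dark marks on its far (+x) face lie 114 and 97 mm above the table; the tray's black pointer runs in front of them.
- tray_top (a point): centre of the upper face of the scale's round aluminium tray (90 mm across, no rim), axes as the scale's; 150 mm above the table at joint 0. A steel post (20 mm diameter, 60 mm high, top edge bevelled 3 mm) is clamped upright in a slot along y: it is at x = 0, but anywhere from y = -11 to +11 mm of this point, not measured: find it by feel or sight.
- tray (a joint): how far the tray has sunk, m: 0 up, 0.066 at its stop, never to pass 0.060. Soft spring, about 120 N/m: 11 to 15 mm a ring. Starts at rest between 0 and 0.014 (not zeroed). The pointer meets the upper mark at 0.031, the lower at 0.048. Two or three rings are needed; if it is unclear whether the upper mark is passed, one more still stays above the lower.
- tape_roll: bystander: cardboard tape roll lying flat, 72 mm across, 24 mm high, hole 56 mm. Origin: centre of underside.
- glue_jar: bystander: small glass jar with a white cap, 44 mm across, about 50 mm high. Origin: centre of underside.
- big_tape: bystander: clear tape roll lying flat, 90 mm across, 48 mm high. Origin: centre of underside.
- brush: bystander: paint brush lying on the table, 200 mm long.
- brush_cup: bystander: open glass cup, 64 mm across, 80 mm high. Origin: centre of underside.
- black_jar: bystander: black paint jar, 56 mm across, 65 mm high. Origin: centre of underside.
- thin_tape: bystander: thin paper tape roll lying flat, 84 mm across, 18 mm high. Origin: centre of underside.
Not all that is in view belongs to the job. What is shaped like the ring1 but orange or red is not meant.

How it is judged:
By the outcome, as a careful person would: the job done as asked, in the order asked, and still so for the second after the job is handed in, with the robot touching nothing.
It also fails if it takes over 72 s, if anything falls off the work surface, if the arm or the gripper's body presses on something with over 40 N, if the wrist force passes 120 N, or if a joint passes its speed limit or range.

### The arm

A 6-joint arm with a two-finger parallel gripper is mounted at the origin on the work surface. World frame = base frame: x ahead of the robot, y to its left, z up, the work surface at z = 0. Lengths are in m, angles in rad, forces in N, time in s.
With the tool pointing down it reaches from about 0.35 to 0.975 m from the base axis. Payload 4.9 kg.
Tool frame: the origin (TCP) lies at the very end of the fingers, on their centre line; the grasp point (between the pads) lies 19 mm behind it; z points along the fingers, y is the line along which they close (so a half turn about z gives the same grasp; the last joint's range is limited). The gripper opens to 85 mm and grips with 20 to 120 N. Pads are 22 mm wide; open, the fingers measure 114 mm over their backs; the gripper's body (76 mm by 85 mm) begins 54 mm behind the grasp point. The pads swing forward as they close: fully open they stand 13 mm farther back than shut.
Start: joints at [-1.271, 0.053, 1.613, -0, 1.476, -0.119], TCP at [0.254, -0.571, 0.231] pointing down, gripper open.
Joint ranges: [-3.01, 3.01], [-1.01, 2.22], [0.06, 2.58], [-1.02, 4.17], [0.09, 2.62], [-3.14, 3.14]. Speed limits (rad/s): [2.57, 2.57, 3.14, 3.14, 3.14, 3.14].

### API

Orientations are given as a rotation vector (axis times angle).
In Python, from station import ctrl, imaging gives the robot as it stands.
- The arm moves only by the tool play_rows, never from a script. Its argument "series" is a list of rows, each a list of 3 entries, a list of its own where there are three numbers: the opening, from 0 (shut) to 1 (fully open), then the shift along the tool's x, y, z each as a share of 0.05 m, from -1 to 1, then the turn, a rotation vector about the tool's x, y, z each as a share of 8 degrees, from -1 to 1. In form: [[grip, [dx, dy, dz], [ax, ay, az]], ...]. A call has 1 to 8 rows; each row shifts and turns the commanded pose from where the row before left it, along the tool's axes as they then stand; what a row does not reach is not made up. A row lasts 1/8 s, in which the tool goes at most 62.5 mm and 10.7 degrees, less where a joint would pass 70% of its speed; a pose out of reach is approached as far as the arm can. A call with a number of a shift or a turn outside -1 to 1 is refused whole. A call with a gripper value outside its range is refused whole. The fingers move at their own pace and stop on an object; "force" is the grip in N (left out, the last holds). Time passes only in rows, so rows that do not move let the fingers close. It gives the time, the measured TCP pose, the force, the opening and the grip force at its end, in the units of the state.
- ctrl.get_obs(): the state, without advancing time (a new reading comes with each control period).
- imaging.get_image(name): name is "side" or "top" or "wrist"; returns a dict with "color" (420x560x3 uint8, blue, green, red), "fx", "fy", "cx", "cy" (pixels), "extrinsics" (4x4, takes a point from world to camera coordinates); the wrist camera has in their place "hand_eye" (4x4, takes a point from camera to tool coordinates, whose origin is the TCP and whose axes are the flange's). Camera axes: x right, y down, z forward; pixel columns grow to the right and rows downward; lengths in m; the calibration is good to about 2 mm. A picture is of the moment at which its call begins: read the wrist's pose just before it. There is no depth.
- ctrl.finish_job(): hands the job in; it is judged then, once.
The state is a dict: "t": time; "q": joint angles; "dq": joint speeds; "effort": joint torques, N m; "tool_pos": TCP position; "tool_rot": TCP orientation; "contact_force": force on the tool from outside, world axes, zero at the start; "wrist_torque": the same for the moment, N m; "opening": finger opening in m; "grip_force": force on a finger pad.
Only numpy, scipy, OpenCV 4.12 (cv2) and the standard library are available. Lean on these libraries where they do the work, as an engineer would, in place of code of your own. Each camera call takes 0.05 s, during which the arm holds its last target. There are 200 camera calls.

## Working session

There is one attempt and no reset: what is moved stays moved. The work goes in short steps, Python scripts to look and compute and a tool call to move; the robot and the scene stay as the last step left them, time stands still between calls to the robot, and variables do not carry over. Pictures are saved under pics/ and viewed, at most 10 in all, crops included, and the job is handed in when it is done.

Besides the shell and the picture viewer there is one more tool, called after "Emit:" by a JSON object that holds its "api" and its "payload", one argument or row to a line. play_rows: Moves the arm, as the interface text tells. Shift numbers are shares of 0.05 m and turn numbers shares of 8 degrees, none past 1 either way. Its arguments: {"type":"object","properties":{"series":{"type":"array"},"force":{"type":"number"}},"required":["series"]}

```bash
mkdir -p pics; ls; python3 - <<'E'
from station import ctrl, imaging
import cv2,numpy as np
o=ctrl.get_obs(); print(o)
for n in("top","side"):
    im=imaging.get_image(n); cv2.imwrite(f"pics/{n}0.png",im["color"]); print(n,im["fx"],im["cx"],im["cy"],im["extrinsics"].round(4).tolist())
E
```

```text
pics
{'t': 0.0, 'q': array([-1.27101601e+00,  5.33544710e-02,  1.61433593e+00, -1.92275478e-06,
        1.47599611e+00, -1.19006566e-01]), 'dq': array([-3.90786129e-04, -1.33531351e-03,  1.99001195e-05, -8.97591879e-04,
        1.16697293e-04,  2.03114092e-04]), 'effort': array([ 2.66872294e-04, -3.93675828e+01, -3.70180643e+01, -1.35614528e-04,
        6.97901094e-03,  6.58917321e-08]), 'tool_pos': array([ 0.25396357, -0.57037516,  0.23003945]), 'tool_rot': array([-3.07093173e+00, -6.52599123e-01,  2.99675660e-04]), 'contact_force': array([ 0.64107344, -0.0428542 , -0.23805974]), 'wrist_torque': array([-0.05014569, -0.01303518,  0.03053606]), 'grip_force': 0.0, 'opening': 0.08557085969561758}
top 441.32531039676627 283.3759909048691 215.63666585817256 [[-0.0302, -0.9994, -0.0155, 0.0363], [-0.9901, 0.0321, -0.1369, 0.5476], [0.1373, 0.0112, -0.9905, 1.2383], [0.0, 0.0, 0.0, 1.0]]
side 381.35227451662314 284.0519538119273 210.57511238897393 [[0.7219, -0.6919, -0.0106, -0.3735], [-0.3706, -0.3737, -0.8503, 0.2907], [0.5844, 0.6177, -0.5262, 0.7727], [0.0, 0.0, 0.0, 1.0]]
```

View pics/top0.png

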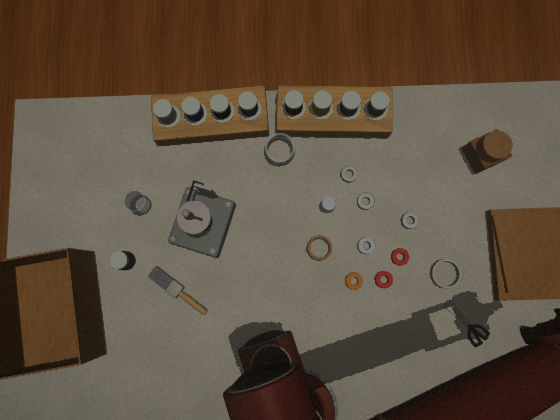

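View pics/side0.png

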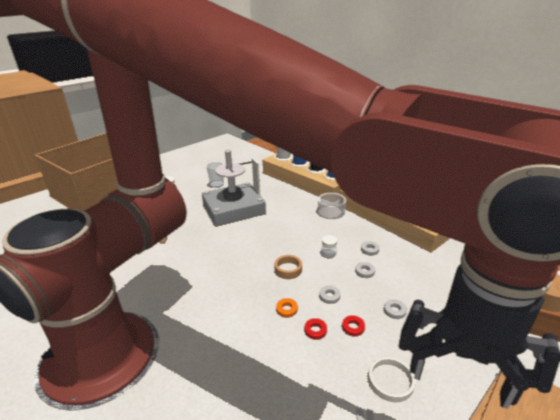

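The pictures show four grey rings (top view at about (349,174), (365,201), (409,220), (366,245)), the scale at about (202,219) with its gauge plate toward +x, and the orange and red decoys apart from them. Next I'll measure.

```bash
cat > h.py <<'E'
import numpy as np,cv2
from station import ctrl,imaging
from scipy.spatial.transform import Rotation as R
def proj(im,p,E=None):
    E=im["extrinsics"] if E is None else E
    c=E[:3,:3]@np.array(p)+E[:3,3]; return np.array([im["fx"]*c[0]/c[2]+im["cx"],im["fy"]*c[1]/c[2]+im["cy"]])
def ray(im,u,v,E=None):
    E=im["extrinsics"] if E is None else E
    d=E[:3,:3].T@np.array([(u-im["cx"])/im["fx"],(v-im["cy"])/im["fy"],1]); return -E[:3,:3].T@E[:3,3],d
def onz(im,u,v,z,E=None):
    o,d=ray(im,u,v,E); return o+d*(z-o[2])/d[2]
def wristE(im,o):
    T=np.eye(4);T[:3,:3]=R.from_rotvec(o["tool_rot"]).as_matrix();T[:3,3]=o["tool_pos"]
    return np.linalg.inv(T@im["hand_eye"])
E
python3 - <<'E'
from h import *
im=imaging.get_image("top");g=im["color"]
s=imaging.get_image("side")
hsv=cv2.cvtColor(g,cv2.COLOR_BGR2HSV)
for (u,v) in [(349,174),(365,201),(409,220),(366,245)]:
    c=g[v-14:v+15,u-14:u+15]; gr=c.min(2).astype(int)
    bg=np.median(gr); 
    # hue-based: ring is bluish vs paper
    d=cv2.absdiff(c,np.median(c.reshape(-1,3),0).astype(np.uint8)*np.ones_like(c)).max(2)
    m=(d>18).astype(np.uint8)
    k,_=cv2.findContours(m,cv2.RETR_EXTERNAL,cv2.CHAIN_APPROX_NONE);k=max(k,key=cv2.contourArea)
    (x,y),r,_=cv2.fitEllipse(k) if len(k)>5 else ((0,0),0,0)
    print(u,v,x+u-14,y+v-14,r,onz(im,x+u-14,y+v-14,.010).round(4))
for p in [(190,183),(236,203),(218,257),(169,240)]: print(p,onz(im,*p,.05).round(4))
print("side cam",(-s["extrinsics"][:3,:3].T@s["extrinsics"][:3,3]).round(3))
a=cv2.resize(g[165:270,150:255],(525,525),interpolation=cv2.INTER_CUBIC)
b=cv2.resize(s["color"][135:235,190:290],(525,525)[::-1] and (275,275),interpolation=cv2.INTER_CUBIC)
b=cv2.resize(s["color"][135:235,190:245+0],(275,500),interpolation=cv2.INTER_CUBIC); b=cv2.copyMakeBorder(s["color"][0:0] if 0 else b,0,25,0,0,cv2.BORDER_CONSTANT)
b=cv2.resize(s["color"][140:230,195:270],(437,525),interpolation=cv2.INTER_CUBIC)[:,:275+0] if 0 else cv2.resize(s["color"][140:230,195:270],(275,330),interpolation=cv2.INTER_CUBIC)
b=cv2.copyMakeBorder(b,0,195,0,0,cv2.BORDER_CONSTANT)
cv2.imwrite("pics/c1.png",np.hstack([a,b]))
E
```

```text
349 174 348.2745370864868 173.29423713684082 (15.651257514953613, 15.957517623901367) [ 0.6737 -0.1783  0.01  ]
365 201 364.2929000854492 200.21110916137695 (14.655952453613281, 17.14255142211914) [ 0.5907 -0.2215  0.01  ]
409 220 407.8069038391113 220.59433841705322 (13.303245544433594, 15.589896202087402) [ 0.5258 -0.3456  0.01  ]
366 245 364.92326736450195 245.64508628845215 (15.297428131103516, 16.21090316772461) [ 0.4562 -0.2159  0.01  ]
(190, 183) [0.6512 0.2871 0.05  ]
(236, 203) [0.5879 0.1543 0.05  ]
(218, 257) [0.4345 0.2078 0.05  ]
(169, 240) [0.4872 0.3474 0.05  ]
side cam [-0.074 -0.627  0.65 ]
```

View pics/c1.png

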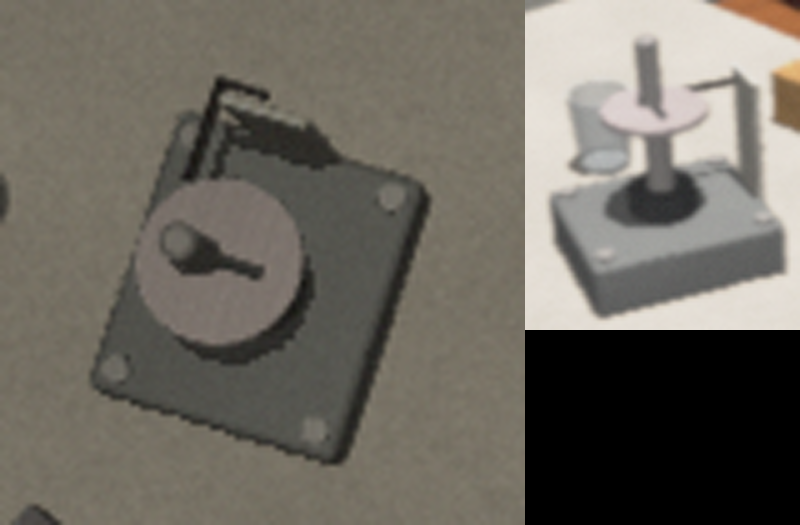

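Zoomed crop: base top corners at about (187,187), (235,203), (218.4,257.4), (169,241.4) in the top view. Tray centre is about (193.8,217.6), and post top about (186,213.6). In the side view the post top is about (228.3,150.9) and the tray about (230.5,170).

```bash
python3 - <<'E'
from h import *
im=imaging.get_image("top");s=imaging.get_image("side")
C=np.array([onz(im,*p,.05)[:2] for p in [(187,187),(235,203),(218.4,257.4),(169,241.4)]])
print(C.round(4),C.mean(0))
a=C[1]-C[2];b=C[0]-C[3];c=C[0]-C[1];d=C[3]-C[2]
print(*[np.degrees(np.arctan2(v[1],v[0])) .round(1) for v in(a,b,c,d)],[np.linalg.norm(v).round(3) for v in(a,b,c,d)])
def tri(p,q):
    o1,d1=ray(im,*p);o2,d2=ray(s,*q)
    t=np.linalg.lstsq(np.c_[d1,-d2],o2-o1,rcond=None)[0]; A=o1+t[0]*d1;B=o2+t[1]*d2
    return ((A+B)/2).round(4),np.linalg.norm(A-B).round(4)
print("post",tri((186,213.6),(228.3,150.9)),"tray",tri((193.8,217.6),(230.5,170)))
print(imaging.get_image("wrist")["hand_eye"].round(4).tolist())
E
```

```text
[[0.6396 0.2958]
 [0.588  0.1572]
 [0.4333 0.2066]
 [0.4832 0.3474]] [0.53605115 0.25175781]
-17.7 -18.2 69.6 70.5 [np.float64(0.162), np.float64(0.165), np.float64(0.148), np.float64(0.149)]
post (array([0.5395, 0.2627, 0.2018]), np.float64(0.0014)) tray (array([0.5368, 0.2562, 0.1417]), np.float64(0.0008))
[[0.0007, -0.9607, -0.2777, 0.0713], [1.0, 0.0005, 0.0007, 0.0012], [-0.0005, -0.2777, 0.9607, -0.1416], [0.0, 0.0, 0.0, 1.0]]
```

Emit:
{"api": "play_rows", "payload": {
  "series": [
    [1,[0,0,-0.5],[0,0,1]],
    [1,[0,0,-0.5],[0,0,1]],
    [1,[0,0,0],[0,0,1]],
    [1,[0,0,0],[0,0,1]],
    [1,[0,0,0],[0,0,1]],
    [1,[0,0,0],[0,0,0.4]]
  ]
}}

```text
t: 1.1
tool_pos: [0.2541, -0.5709, 0.2813]
tool_rot: [-3.097, 0.528, 0.0]
contact_force: [1.2, 0.2, 0.3]
opening: 0.0854
grip_force: 0.0
```

Emit:
{"api": "play_rows", "payload": {
  "series": [
    [1,[0.52,-0.864,0.3],[0,0,0]],
    [1,[0.52,-0.864,0.3],[0,0,0]],
    [1,[0.52,-0.864,0.3],[0,0,0]],
    [1,[0.52,-0.864,0.3],[0,0,0]],
    [1,[0.52,-0.864,0.3],[0,0,0]],
    [1,[0.52,-0.864,0.3],[0,0,0]],
    [1,[0.52,-0.864,0.3],[0,0,0]],
    [1,[0,0,0],[0,0,0]]
  ]
}}

```text
t: 2.1
tool_pos: [0.5267, -0.3423, 0.1743]
tool_rot: [-3.097, 0.517, 0.004]
contact_force: [0.3, 0.1, -0.1]
opening: 0.085
grip_force: 0.0
```

```bash
cat > look.py <<'E'
from h import *
import sys
o=ctrl.get_obs(); im=imaging.get_image("wrist"); E=wristE(im,o)
cv2.imwrite(f"pics/{sys.argv[1]}.png",im["color"])
print(o["tool_pos"].round(4),o["tool_rot"].round(4),o["contact_force"].round(2))
print("under TCP px",proj(im,[*o["tool_pos"][:2],0.014],E))
E
python3 look.py w1
```

```text
[ 0.5267 -0.3423  0.1743] [-3.0967  0.5166  0.0041] [ 0.27  0.1  -0.14]
under TCP px [278.93100101 195.90871182]
```

View pics/w1.png

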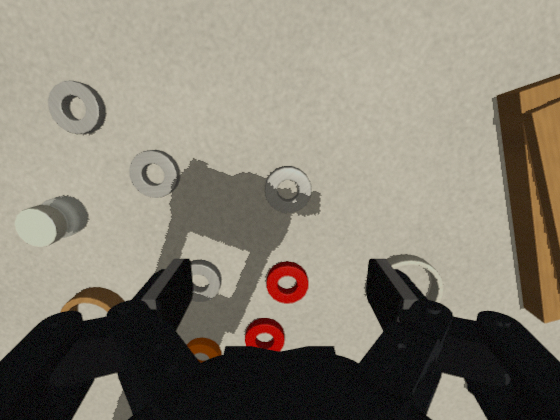

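Wrist view: target ring at about (288,187), the other plain rings at (154,172), (76,106) and (205,279); red and orange rings below.

```bash
cat > ringpos.py <<'E'
from h import *
o=ctrl.get_obs(); im=imaging.get_image("wrist"); E=wristE(im,o)
M=R.from_rotvec(o["tool_rot"]).as_matrix()
print(im["fx"])
for p in [(288,187),(154,172),(76,106),(205,279)]:
    P=onz(im,*p,.014,E); print(p,P.round(4),"tool delta/0.05",((M.T@(P-o["tool_pos"]))/.05).round(3))
# refine target: gray hough around
g=cv2.cvtColor(im["color"],cv2.COLOR_BGR2GRAY)
print(cv2.HoughCircles(cv2.medianBlur(g,3),cv2.HOUGH_GRADIENT,1,40,param1=80,param2=18,minRadius=19,maxRadius=27))
E
python3 ringpos.py
```

```text
294.51995065028285
(288, 187) [ 0.5317 -0.3563  0.014 ] tool delta/0.05 [0.196 0.195 3.227]
(154, 172) [ 0.5917 -0.2306  0.014 ] tool delta/0.05 [ 0.509 -2.572  3.227]
(76, 106) [ 0.6747 -0.1872  0.014 ] tool delta/0.05 [ 1.794 -3.935  3.225]
(205, 279) [ 0.4608 -0.232   0.014 ] tool delta/0.05 [-1.956 -1.692  3.231]
[[[153.5 170.5  26.4]
  [ 78.5 111.5  25.2]
  [285.5 280.5  21.3]
  [195.5 279.5  21.8]
  [262.5 338.5  21.2]
  [286.5 187.5  20.7]]]
```

Emit:
{"api": "play_rows", "payload": {
  "series": [
    [1,[0.08,0.08,0.8],[0,0,0]],
    [1,[0.08,0.08,0.8],[0,0,0]],
    [1,[0,0,0],[0,0,0]],
    [1,[0,0,0],[0,0,0]]
  ]
}}

```text
t: 2.7
tool_pos: [0.5306, -0.3568, 0.0983]
tool_rot: [3.096, -0.526, 0.003]
contact_force: [-0.2, -0.3, -0.0]
opening: 0.0854
grip_force: 0.0
```

```bash
python3 - <<'E'
from h import *
o=ctrl.get_obs(); im=imaging.get_image("wrist"); E=wristE(im,o)
M=R.from_rotvec(o["tool_rot"]).as_matrix()
print(o["tool_pos"],o["dq"].round(3))
px=proj(im,[.5317,-.3563,.014],E); print(px)
g=cv2.cvtColor(im["color"],cv2.COLOR_BGR2GRAY)
print(cv2.HoughCircles(cv2.medianBlur(g,3),cv2.HOUGH_GRADIENT,1,40,param1=80,param2=18,minRadius=10,maxRadius=50))
t=imaging.get_image("top"); 
a=cv2.resize(im["color"][60:340,100:460],(540,420))
q=proj(t,[.5317,-.3563,.014]);print(q)
x,y=q.astype(int); b=cv2.resize(t["color"][y-20:y+20,x-12:x+12],(252,420),interpolation=cv2.INTER_NEAREST)
cv2.imwrite("pics/w2.png",np.hstack([a,b]))
E
```

```text
[ 0.53060522 -0.35683788  0.0983343 ] [ 0.008 -0.018 -0.022 -0.002 -0.004  0.   ]
[277.42844966 217.42907419]
[[[274.5 220.5  28.8]
  [102.5 196.5  34.6]
  [275.5 332.5  26.4]
  [  3.5 122.5  32.1]
  [422.5 338.5  42.7]
  [183.5 311.5  48.3]
  [391.5 289.5  25.2]
  [445.5 404.5  12.2]]]
[411.69415654 218.30722742]
```

View pics/w2.png

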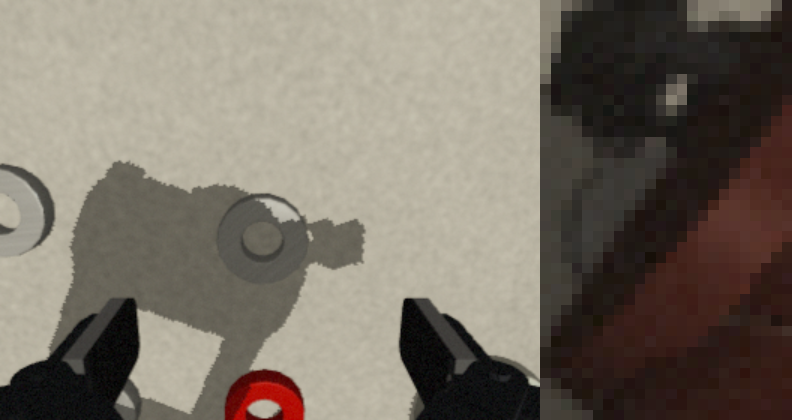

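The target ring (shaded by the gripper) is centred at about (274.7,218.7) in the full image, nearly below the fingers, whose mid-column is about 278.

```bash
python3 - <<'E'
from h import *
o=ctrl.get_obs(); im=imaging.get_image("wrist"); E=wristE(im,o)
M=R.from_rotvec(o["tool_rot"]).as_matrix()
P=onz(im,274.7,218.7,.014,E); print(P,M.T@(P-o["tool_pos"])/.05, M[:,2],im["cx"],im["cy"])
print(o["tool_pos"],o["tool_rot"])
E
```

```text
[ 0.53205804 -0.35391361  0.014     ] [-0.01476574 -0.06323851  1.70724796] [ 0.00346536 -0.00299404 -0.99998951] 279.1883284460044 210.2943566803997
[ 0.53141718 -0.35688661  0.09936997] [ 3.09505754 -0.52467381  0.00614822]
```

Emit:
{"api": "play_rows", "payload": {
  "series": [
    [0.75,[0,-0.06,0.6],[0,0,0]],
    [0.75,[0,0,0.6],[0,0,0]],
    [0.75,[0,0,0.4],[0,0,0]],
    [0.75,[0,0,0],[0,0,0]],
    [0.75,[0,0,0],[0,0,0]]
  ]
}}

```text
t: 3.48
tool_pos: [0.5323, -0.3534, 0.0178]
tool_rot: [3.096, -0.524, 0.003]
contact_force: [0.3, 0.1, 0.8]
opening: 0.0641
grip_force: 0.0
```

```bash
python3 - <<'E'
from h import *
for i in range(3):
    o=ctrl.get_obs(); print(o["t"],o["tool_pos"].round(4),o["dq"].round(3),o["contact_force"].round(2),o["opening"])
E
```

```text
3.475 [ 0.5323 -0.3534  0.0178] [ 0.    -0.011 -0.008  0.001 -0.001  0.002] [0.35 0.11 0.84] 0.0640903407360369
3.475 [ 0.5323 -0.3534  0.0178] [ 0.    -0.011 -0.008  0.001 -0.001  0.002] [0.35 0.11 0.84] 0.0640903407360369
3.475 [ 0.5323 -0.3534  0.0178] [ 0.    -0.011 -0.008  0.001 -0.001  0.002] [0.35 0.11 0.84] 0.0640903407360369
```

Emit:
{"api": "play_rows", "payload": {
  "series": [
    [0.75,[0,0,0.2],[0,0,0]],
    [0.75,[0,0,0.1],[0,0,0]],
    [0.75,[0,0,0],[0,0,0]],
    [0.4,[0,0,0],[0,0,0]],
    [0.4,[0,0,0],[0,0,0]],
    [0.4,[0,0,0],[0,0,0]]
  ],
  "force": 40
}}

```text
t: 4.22
tool_pos: [0.5318, -0.353, 0.0018]
tool_rot: [3.097, -0.524, 0.001]
contact_force: [0.6, 0.1, 0.9]
opening: 0.0478
grip_force: 41.6
```

Emit:
{"api": "play_rows", "payload": {
  "series": [
    [0.4,[0,0,-0.2],[0,0,0]],
    [0.4,[0,0,-0.5],[0,0,0]],
    [0.4,[0,0,-1],[0,0,0]],
    [0.4,[0,0,-1],[0,0,0]],
    [0.4,[0,0,-1],[0,0,0]],
    [0.4,[0,0,-1],[0,0,0]],
    [0.4,[0,0,-0.5],[0,0,0]],
    [0.4,[0,0,0],[0,0,0]]
  ]
}}

```text
t: 5.22
tool_pos: [0.5323, -0.3533, 0.2647]
tool_rot: [3.095, -0.524, 0.008]
contact_force: [0.4, 0.2, -2.4]
opening: 0.0474
grip_force: 41.8
```

```bash
python3 look.py w3; python3 - <<'E'
from h import *
im=imaging.get_image("wrist"); H=np.linalg.inv(im["hand_eye"])
for p in [(0,0,0),(0,0,-.004),(0,0,-.014)]: print(p,proj(im,p,H))
E
```

```text
[ 0.5323 -0.3533  0.2647] [ 3.0949 -0.5236  0.0075] [ 0.43  0.18 -2.42]
under TCP px [278.40494263 181.7505235 ]
(0, 0, 0) [278.41376152 266.48790249]
(0, 0, -0.004) [278.3996055  270.05474553]
(0, 0, -0.014) [278.36087502 279.81353408]
```

View pics/w3.png

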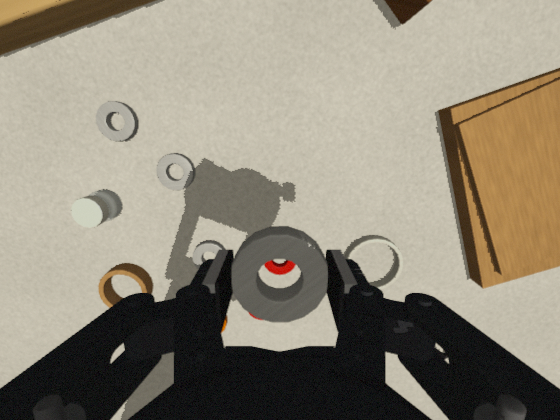

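The gripper holds the ring level: hole centre at about (280,274.5), pads on both sides. Now to the scale.

Emit:
{"api": "play_rows", "payload": {
  "series": [
    [0.4,[-0.2,-0.4,0],[0,0,0]],
    [0.4,[-0.44,-0.9,0],[0,0,0]],
    [0.4,[-0.44,-0.9,0],[0,0,0]],
    [0.4,[-0.44,-0.9,0],[0,0,0]],
    [0.4,[-0.44,-0.9,0],[0,0,0]],
    [0.4,[-0.44,-0.9,0],[0,0,0]],
    [0.4,[-0.44,-0.9,0],[0,0,0]],
    [0.4,[-0.44,-0.9,0],[0,0,0]]
  ]
}}

```text
t: 6.32
tool_pos: [0.4848, 0.0202, 0.2592]
tool_rot: [-3.097, 0.523, 0.005]
contact_force: [0.4, 0.3, -1.0]
opening: 0.0478
grip_force: 41.8
```

Emit:
{"api": "play_rows", "payload": {
  "series": [
    [0.4,[-0.44,-0.9,0],[0,0,0]],
    [0.4,[-0.44,-0.9,0],[0,0,0]],
    [0.4,[-0.44,-0.9,0],[0,0,0]],
    [0.4,[-0.44,-0.9,0],[0,0,0]],
    [0.4,[-0.44,-0.9,0],[0,0,0]],
    [0.4,[-0.2,-0.4,0],[0,0,0]],
    [0.4,[0,0,0],[0,0,0]],
    [0.4,[0,0,0],[0,0,0]]
  ]
}}

```text
t: 7.32
tool_pos: [0.4531, 0.288, 0.26]
tool_rot: [3.096, -0.523, -0.003]
contact_force: [0.2, -0.6, -2.3]
opening: 0.0478
grip_force: 41.9
```

```bash
python3 - <<'E'
from h import *
im=imaging.get_image("wrist"); H=np.linalg.inv(im["hand_eye"])
print("ring in tool",onz(im,280,274.5,-.0122,H))
o=ctrl.get_obs();im=imaging.get_image("wrist"); E=wristE(im,o)
print(o["tool_pos"],o["tool_rot"],o["dq"].round(3),o["contact_force"].round(2))
print(proj(im,[.5395,.2627,.2018],E),proj(im,[.5368,.2552,.1417],E))
cv2.imwrite("pics/w4.png",im["color"])
E
```

```text
ring in tool [ 0.00188364  0.00079526 -0.0122    ]
[0.45345678 0.28773887 0.26038269] [ 3.09628614e+00 -5.24843130e-01 -1.92289050e-03] [-0.013 -0.002 -0.01   0.002 -0.004 -0.002] [-0.55  0.09 -1.67]
[271.04029051  96.31281393] [282.39261986 103.17460593]
```

View pics/w4.png

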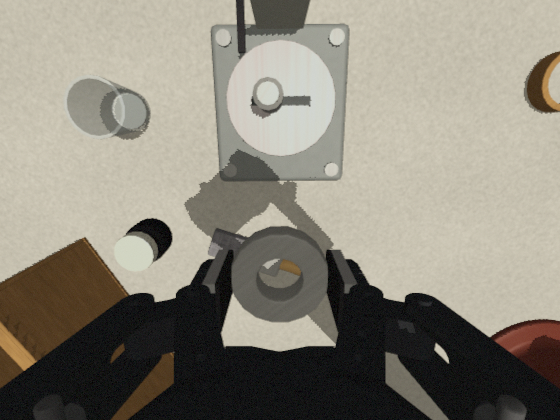

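The post top is at about (268,93), tray centre (281,98), and the ring is held clear below.

```bash
python3 - <<'E'
from h import *
o=ctrl.get_obs();im=imaging.get_image("wrist"); E=wristE(im,o)
M=R.from_rotvec(o["tool_rot"]).as_matrix()
P=onz(im,268,93,.202,E);print(P,M.T@(P-o["tool_pos"]), "move/.05",(M.T@(P-o["tool_pos"])-[.0019,.0008,0])/.05)
print(onz(im,281,98,.142,E))
E
```

```text
[0.54231918 0.26372757 0.202     ] [ 0.09152914 -0.00671292  0.05864836] move/.05 [ 1.79258276 -0.15025832  1.17296725]
[0.54134319 0.2548595  0.142     ]
```

Emit:
{"api": "play_rows", "payload": {
  "series": [
    [0.4,[0.6,-0.05,0],[0,0,0]],
    [0.4,[0.6,-0.05,0],[0,0,0]],
    [0.4,[0.59,-0.05,0],[0,0,0]],
    [0.4,[0,0,0.5],[0,0,0]],
    [0.4,[0,0,0.4],[0,0,0]],
    [0.4,[0,0,0],[0,0,0]],
    [0.4,[0,0,0],[0,0,0]]
  ]
}}

```text
t: 8.35
tool_pos: [0.541, 0.2662, 0.2169]
tool_rot: [-3.097, 0.524, -0.001]
contact_force: [0.5, -0.2, -1.9]
opening: 0.0477
grip_force: 41.9
```

```bash
python3 - <<'E'
from h import *
o=ctrl.get_obs();im=imaging.get_image("wrist"); E=wristE(im,o)
print(o["tool_pos"],o["dq"].round(3),o["contact_force"].round(2))
print(proj(im,[.5423,.2637,.202],E))
cv2.imwrite("pics/w5.png",cv2.resize(im["color"][210:340,215:345],(585,585),interpolation=cv2.INTER_CUBIC))
E
```

```text
[0.54103737 0.26623461 0.21692946] [ 0.004 -0.008 -0.018  0.001  0.    -0.   ] [ 0.52 -0.24 -1.91]
[281.90558368 251.38165335]
```

View pics/w5.png

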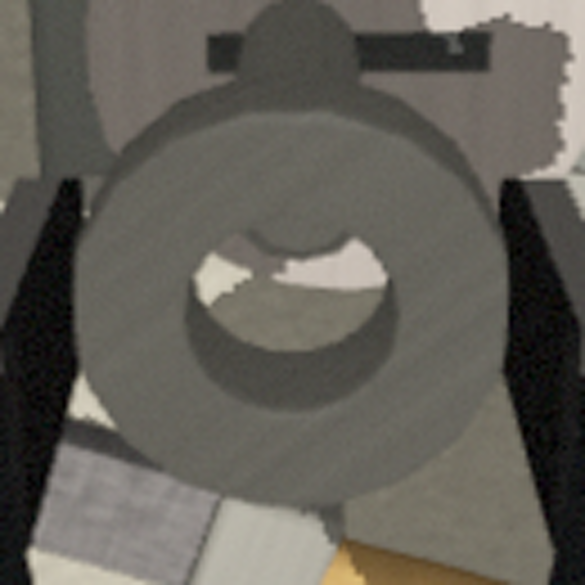

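The post (centre column about 300 in the crop) shows beyond the hole. The hole's rim spans about 186–400 × 222–411 in the crop, so the ring centre sits lower than I first read. I'll solve for it from the rim extents.

```bash
python3 - <<'E'
from h import *
from scipy.optimize import least_squares
o=ctrl.get_obs();im=imaging.get_image("wrist"); E=wristE(im,o); H=np.linalg.inv(im["hand_eye"])
M=R.from_rotvec(o["tool_rot"]).as_matrix()
th=np.linspace(0,2*np.pi,361)
def ext(p,r): 
    q=np.array([proj(im,(p[0]+r*np.cos(t),p[1]+r*np.sin(t),p[2]),H) for t in th]); return q.min(0),q.max(0)
f=lambda c,o_:(c+.5)/4.5-.5+o_
def res(p):
    a,b=ext(p,.0115);c,d=ext(p,.025)
    return [a[0]-f(186,215),b[0]-f(400,215),b[1]-f(411,210),c[0]-f(75,215),d[0]-f(508,215),d[1]-f(507,210),c[1]-f(110,210)]
s=least_squares(res,[0,0,-.012],x_scale=.001); print(s.x,np.round(s.fun,2))
P=np.array([.5423,.2637,.202]); d=M.T@(P-o["tool_pos"]); print("post in tool",d,"move/.05",(d-s.x)/.05)
# post measured in this image: column 301, lower edge row 257 of crop
print(ext(d,.007),ext(d+[0,0,.003],.010), f(303,215),f(257,210), M[:,2])
E
```

```text
[-0.00429632  0.00059855 -0.0070824 ] [ 1.08 -1.41 -0.69 -0.75  1.08  0.13  0.53]
post in tool [0.00180297 0.00223986 0.01552908] move/.05 [0.12198571 0.03282625 0.45222971]
(array([270.23105251, 240.00816333]), array([294.43250818, 262.32875683])) (array([265.27550787, 233.23468613]), array([299.27630898, 264.66183563])) 281.94444444444446 266.72222222222223 [ 1.73731037e-03  6.16690710e-04 -9.99998301e-01]
```

Emit:
{"api": "play_rows", "payload": {
  "series": [
    [0.4,[0.07,0.03,0],[0,0,0]],
    [0.4,[0,0,0.1],[0,0,0]],
    [0.4,[0,0,0.1],[0,0,0]],
    [0.4,[0,0,0.1],[0,0,0]],
    [0.4,[0,0,0.1],[0,0,0]],
    [0.4,[0,0,0.1],[0,0,0]],
    [0.4,[0,0,0],[0,0,0]],
    [0.4,[0,0,0],[0,0,0]]
  ]
}}

```text
t: 9.45
tool_pos: [0.5439, 0.2636, 0.1915]
tool_rot: [-3.097, 0.524, -0.0]
contact_force: [0.3, 0.3, -1.6]
opening: 0.0478
grip_force: 41.9
```

```bash
python3 - <<'E'
from h import *
o=ctrl.get_obs();im=imaging.get_image("wrist"); s=imaging.get_image("side")
print(o["tool_pos"],o["dq"].round(3),o["contact_force"].round(2),o["wrist_torque"].round(3))
a=cv2.resize(im["color"][210:340,215:345],(450,450),interpolation=cv2.INTER_CUBIC)
b=cv2.resize(s["color"][130:230,190:265],(337,450),interpolation=cv2.INTER_CUBIC)
cv2.imwrite("pics/w6.png",np.hstack([a,b]))
E
```

```text
[0.54390202 0.26364523 0.19146273] [ 0.    -0.003 -0.004 -0.     0.001  0.   ] [ 0.28  0.33 -1.64] [-0.047 -0.025 -0.012]
```

View pics/w6.png

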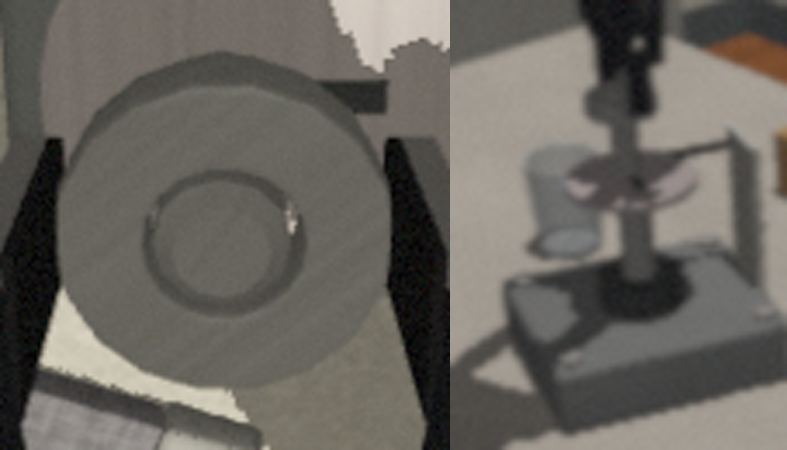

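The ring is threaded on the post and well centred; the post shows inside the hole. Now I'll lower it gently onto the tray.

Emit:
{"api": "play_rows", "payload": {
  "series": [
    [0.4,[0,0,0.25],[0,0,0]],
    [0.4,[0,0,0.25],[0,0,0]],
    [0.4,[0,0,0.2],[0,0,0]],
    [0.4,[0,0,0.1],[0,0,0]],
    [0.4,[0,0,0.1],[0,0,0]],
    [0.4,[0,0,0],[0,0,0]],
    [0.4,[0,0,0],[0,0,0]]
  ]
}}

```text
t: 10.42
tool_pos: [0.5441, 0.2637, 0.1468]
tool_rot: [-3.097, 0.524, -0.001]
contact_force: [0.2, 0.6, -2.1]
opening: 0.0476
grip_force: 41.9
```

Emit:
{"api": "play_rows", "payload": {
  "series": [
    [0.4,[0,0,0.08],[0,0,0]],
    [0.4,[0,0,0.08],[0,0,0]],
    [0.4,[0,0,0.08],[0,0,0]],
    [0.4,[0,0,0],[0,0,0]],
    [0.4,[0,0,0],[0,0,0]]
  ]
}}

```text
t: 11.05
tool_pos: [0.5438, 0.2636, 0.1344]
tool_rot: [3.097, -0.524, -0.0]
contact_force: [0.4, 0.8, 0.1]
opening: 0.0476
grip_force: 42.1
```

Emit:
{"api": "play_rows", "payload": {
  "series": [
    [0.62,[0,0,0],[0,0,0]],
    [0.75,[0,0,0],[0,0,0]],
    [0.75,[0,0,0],[0,0,0]],
    [0.75,[0,0,-0.4],[0,0,0]],
    [0.75,[0,0,-1],[0,0,0]],
    [0.9,[0,0,-1],[0,0,0]],
    [0.9,[0,0,-0.6],[0,0,0]],
    [0.9,[0,0,0],[0,0,0]]
  ]
}}

```text
t: 12.05
tool_pos: [0.5455, 0.2642, 0.2902]
tool_rot: [-3.093, 0.523, -0.012]
contact_force: [1.2, -0.1, 0.4]
opening: 0.0768
grip_force: 0.0
```

```bash
cat > side.py <<'E'
from h import *
# post-top height from the side view: topmost row of the post near its column
o=ctrl.get_obs();print(o["tool_pos"].round(4),o["contact_force"].round(2))
for n in("side","top"):
    im=imaging.get_image(n)
    cv2.imwrite(f"pics/{n}_t{o['t']:.1f}.png",im["color"])
    for s in (.008,.02,.032,.045):
        print(n,s,proj(im,[.5423,.2637,.21-s]).round(1),proj(im,[.5405,.2545,.15-s]).round(1))
s=imaging.get_image("side")["color"]
print(s[140:200,229].astype(int).sum(1)//3)
E
python3 side.py
```

```text
[0.5455 0.2642 0.2902] [ 1.23 -0.14  0.42]
side 0.008 [228.6 150.5] [231.7 169.7]
side 0.02 [229.  154.2] [232.  173.3]
side 0.032 [229.3 157.9] [232.3 176.7]
side 0.045 [229.7 161.8] [232.6 180.5]
top 0.008 [185.7 212.3] [194.5 216.1]
top 0.02 [186.8 212.9] [195.4 216.7]
top 0.032 [187.9 213.6] [196.4 217.3]
top 0.045 [189.1 214.3] [197.4 217.9]
[153 152 151 151 152 153 154 153 152 153 154 152 147 125  92  73  68  71
  70  70  69  72  71  70  69  71  72  71  70  72  68  69  72  76  74  71
  72  71  89 116 101  82  74  75  77  78  72  66  66  65  66  56  42  35
  34  33  34  35  33  35]
```

```bash
cat > edge.py <<'E'
from h import *
import glob
for f in ["pics/side0.png"]+sorted(glob.glob("pics/side_t*.png")):
    g=cv2.imread(f).mean(2); r=[]
    for c in range(226,232):
        p=g[140:175,c]; hi=p[:6].mean(); lo=np.median(p[20:30]); m=(hi+lo)/2
        i=np.argmax(p<m); r.append(140+i-1+(p[i-1]-m)/(p[i-1]-p[i]))
    print(f,np.round(r,2),"median",np.median(r).round(2))
E
python3 edge.py
```

```text
pics/side0.png [150.83 151.45 151.42 151.09 150.9  156.09] median 151.26
pics/side_t12.1.png [153.63 153.33 153.25 153.37 153.88 156.36] median 153.5
```

Emit:
{"api": "play_rows", "payload": {
  "series": [
    [1,[0.377,0.817,0],[0,0,0]],
    [1,[0.377,0.817,0],[0,0,0]],
    [1,[0.377,0.817,0],[0,0,0]],
    [1,[0.377,0.817,0],[0,0,0]],
    [1,[0.377,0.817,0],[0,0,0]],
    [1,[0.377,0.817,0.4],[0,0,0]],
    [1,[0.377,0.817,0.4],[0,0,0]],
    [1,[0.377,0.817,0.4],[0,0,0]]
  ]
}}

```text
t: 13.2
tool_pos: [0.5776, -0.0958, 0.2215]
tool_rot: [-3.097, 0.524, 0.005]
contact_force: [-0.2, 0.1, -0.7]
opening: 0.0852
grip_force: 0.0
```

Emit:
{"api": "play_rows", "payload": {
  "series": [
    [1,[0.377,0.817,0.4],[0,0,0]],
    [1,[0.377,0.817,0.4],[0,0,0]],
    [1,[0.377,0.817,0.4],[0,0,0]],
    [1,[0,0,0.9],[0,0,0]],
    [1,[0,0,0.4],[0,0,0]],
    [1,[0,0,0],[0,0,0]],
    [1,[0,0,0],[0,0,0]]
  ]
}}

```text
t: 14.08
tool_pos: [0.5927, -0.2288, 0.1008]
tool_rot: [3.097, -0.522, 0.003]
contact_force: [-0.5, -0.5, -0.3]
opening: 0.0852
grip_force: 0.0
```

```bash
cat > meas.py <<'E'
from h import *
import sys
o=ctrl.get_obs();im=imaging.get_image("wrist");E=wristE(im,o);M=R.from_rotvec(o["tool_rot"]).as_matrix()
print(o["tool_pos"],o["tool_rot"],o["dq"].round(3))
cv2.imwrite("pics/m.png",im["color"])
g=cv2.GaussianBlur(cv2.cvtColor(im["color"],cv2.COLOR_BGR2GRAY),(3,3),0)
ed=cv2.Canny(g,25,60)
k,_=cv2.findContours(ed,cv2.RETR_LIST,cv2.CHAIN_APPROX_NONE)
for c in k:
    if len(c)<30: continue
    (x,y),(a,b),_=cv2.fitEllipse(c)
    if a/b>.8 and 22<b<100 and abs(x-278)<90 and 120<y<300:
        q=((c[:,0]-[x,y])**2).sum(1)**.5
        P=onz(im,x,y,.014,E)
        print(len(c),round(x,1),round(y,1),round(a,1),round(b,1),"rstd",q.std().round(1),P.round(4),"move/.05",(M.T@(P-o["tool_pos"])/.05).round(3))
E
python3 meas.py
```

```text
[ 0.59272545 -0.22876706  0.10084579] [ 3.09716444 -0.522487    0.00325743] [ 0.001 -0.014 -0.016 -0.001 -0.002  0.001]
76 275.7 220.4 25.8 29.3 rstd 0.7 [ 0.5911 -0.2257  0.014 ] move/.05 [-0.054 -0.048  1.737]
64 275.6 217.8 21.7 24.6 rstd 0.6 [ 0.5932 -0.2264  0.014 ] move/.05 [-0.01  -0.048  1.737]
68 275.7 217.9 22.0 25.4 rstd 0.7 [ 0.5932 -0.2265  0.014 ] move/.05 [-0.01  -0.047  1.737]
198 275.7 217.9 59.9 61.5 rstd 0.5 [ 0.5931 -0.2265  0.014 ] move/.05 [-0.011 -0.047  1.737]
```

Emit:
{"api": "play_rows", "payload": {
  "series": [
    [0.75,[-0.02,-0.05,0.6],[0,0,0]],
    [0.75,[0,0,0.6],[0,0,0]],
    [0.75,[0,0,0.4],[0,0,0]],
    [0.75,[0,0,0.25],[0,0,0]],
    [0.75,[0,0,0.11],[0,0,0]],
    [0.75,[0,0,0],[0,0,0]],
    [0.75,[0,0,0],[0,0,0]]
  ]
}}

```text
t: 15.0
tool_pos: [0.5924, -0.2266, 0.0024]
tool_rot: [3.097, -0.524, 0.003]
contact_force: [-1.1, 0.9, 0.4]
opening: 0.064
grip_force: 0.0
```

Emit:
{"api": "play_rows", "payload": {
  "series": [
    [0.4,[0,0,0],[0,0,0]],
    [0.4,[0,0,0],[0,0,0]],
    [0.4,[0,0,0],[0,0,0]],
    [0.4,[0,0,-0.2],[0,0,0]],
    [0.4,[0,0,-0.6],[0,0,0]],
    [0.4,[0,0,-1],[0,0,0]],
    [0.4,[0,0,-1],[0,0,0]],
    [0.4,[0,0,-1],[0,0,0]]
  ]
}}

```text
t: 16.0
tool_pos: [0.5911, -0.226, 0.1925]
tool_rot: [-3.097, 0.524, 0.001]
contact_force: [1.5, -0.2, -1.4]
opening: 0.0471
grip_force: 41.7
```

Emit:
{"api": "play_rows", "payload": {
  "series": [
    [0.4,[0,0,-1],[0,0,0]],
    [0.4,[0,0,-0.6],[0,0,0]],
    [0.4,[0,0,0],[0,0,0]],
    [0.4,[0,0,0],[0,0,0]]
  ]
}}

```text
t: 16.5
tool_pos: [0.5908, -0.2259, 0.2689]
tool_rot: [-3.097, 0.524, 0.005]
contact_force: [-0.5, -1.0, -1.4]
opening: 0.0474
grip_force: 41.7
```

```bash
cat > hand.py <<'E'
from h import *
o=ctrl.get_obs();im=imaging.get_image("wrist");cv2.imwrite(f"pics/hand_t{o['t']:.1f}.png",im["color"])
print(o["tool_pos"],o["contact_force"].round(2))
for n,c in (("ref",cv2.imread("pics/w3.png")),("now",im["color"])):
    g=cv2.GaussianBlur(cv2.cvtColor(c,cv2.COLOR_BGR2GRAY),(3,3),0)
    for lo in (15,30):
        k,_=cv2.findContours(cv2.Canny(g,lo,2*lo),cv2.RETR_LIST,cv2.CHAIN_APPROX_NONE)
        for c2 in k:
            if len(c2)<40: continue
            (x,y),(a,b),_=cv2.fitEllipse(c2)
            if a/b>.75 and 35<b<110 and abs(x-279)<12 and 250<y<300: print(n,lo,len(c2),round(x,1),round(y,1),round(a,1),round(b,1),"rows",c2[:,0,1].min(),c2[:,0,1].max(),"cols",c2[:,0,0].min(),c2[:,0,0].max())
E
python3 hand.py
```

```text
[ 0.59079806 -0.2258642   0.2689445 ] [-0.47 -0.97 -1.43]
ref 15 150 279.5 278.8 44.2 47.7 rows 272 301 cols 255 303
ref 15 150 278.7 268.8 69.6 88.8 rows 234 260 cols 236 305
ref 30 150 279.5 278.8 44.2 47.7 rows 272 301 cols 255 303
ref 30 150 278.7 268.8 69.6 88.8 rows 234 260 cols 236 305
now 15 160 279.5 277.0 44.8 47.8 rows 269 299 cols 256 303
now 15 201 280.2 272.0 29.8 37.6 rows 257 287 cols 262 300
now 15 174 279.6 269.0 71.9 89.5 rows 233 255 cols 239 320
now 15 123 281.3 262.1 74.1 87.6 rows 225 256 cols 271 324
now 30 158 279.4 277.2 44.3 47.7 rows 270 299 cols 256 303
now 30 201 280.2 272.0 29.8 37.6 rows 257 287 cols 262 300
now 30 174 279.6 269.0 71.9 89.5 rows 233 255 cols 239 320
now 30 123 281.3 262.1 74.1 87.6 rows 225 256 cols 271 324
```

Emit:
{"api": "play_rows", "payload": {
  "series": [
    [0.4,[-0.2,-0.4,0],[0,0,0]],
    [0.4,[-0.375,-0.813,0],[0,0,0]],
    [0.4,[-0.375,-0.813,0],[0,0,0]],
    [0.4,[-0.375,-0.813,0],[0,0,0]],
    [0.4,[-0.375,-0.813,0],[0,0,0]],
    [0.4,[-0.375,-0.813,0],[0,0,0]],
    [0.4,[-0.375,-0.813,0],[0,0,0]],
    [0.4,[-0.375,-0.813,0],[0,0,0]]
  ]
}}

```text
t: 17.55
tool_pos: [0.5569, 0.1102, 0.2697]
tool_rot: [3.098, -0.523, -0.004]
contact_force: [0.4, 0.3, -1.4]
opening: 0.0478
grip_force: 41.7
```

Emit:
{"api": "play_rows", "payload": {
  "series": [
    [0.4,[-0.375,-0.813,0],[0,0,0]],
    [0.4,[-0.375,-0.813,0],[0,0,0]],
    [0.4,[-0.375,-0.813,0],[0,0,0]],
    [0.4,[-0.172,-0.408,0],[0,0,0]],
    [0.4,[0,0,0.6],[0,0,0]],
    [0.4,[0,0,0.4],[0,0,0]],
    [0.4,[0,0,0],[0,0,0]],
    [0.4,[0,0,0],[0,0,0]]
  ]
}}

```text
t: 18.55
tool_pos: [0.5445, 0.2632, 0.2219]
tool_rot: [-3.097, 0.525, -0.001]
contact_force: [0.2, 0.2, -1.2]
opening: 0.0475
grip_force: 41.8
```

```bash
python3 - <<'E'
from h import *
for i in range(2):
    imaging.get_image("side"); o=ctrl.get_obs(); print(o["tool_pos"].round(4),o["tool_rot"].round(4),o["dq"].round(3))
M=R.from_rotvec(o["tool_rot"]).as_matrix()
print((M.T@(np.array([.5431,.2639,.2])-o["tool_pos"])/.05).round(3))
E
```

```text
[0.5448 0.2633 0.2226] [-3.0965e+00  5.2510e-01 -2.6000e-03] [-0.    -0.005 -0.009  0.     0.001 -0.002]
[0.5449 0.2634 0.2229] [-3.0963  0.5249 -0.0033] [ 0.001 -0.002 -0.002 -0.001  0.001  0.002]
[-0.037  0.003  0.457]
```

Emit:
{"api": "play_rows", "payload": {
  "series": [
    [0.4,[-0.035,0,0.2],[0,0,0]],
    [0.4,[0,0,0.1],[0,0,0]],
    [0.4,[0,0,0.1],[0,0,0]],
    [0.4,[0,0,0.1],[0,0,0]],
    [0.4,[0,0,0.1],[0,0,0]],
    [0.4,[0,0,0.1],[0,0,0]],
    [0.4,[0,0,0.1],[0,0,0]],
    [0.4,[0,0,0],[0,0,0]]
  ]
}}

```text
t: 19.65
tool_pos: [0.5424, 0.2641, 0.1808]
tool_rot: [3.098, -0.524, -0.0]
contact_force: [0.6, 0.8, -0.5]
opening: 0.0478
grip_force: 41.8
```

```bash
python3 - <<'E'
from h import *
o=ctrl.get_obs();im=imaging.get_image("wrist");cv2.imwrite("pics/thread2.png",im["color"]); s=imaging.get_image("side");cv2.imwrite("pics/side_x2.png",s["color"])
print(o["tool_pos"].round(4),o["contact_force"].round(2))
g=im["color"].mean(2); print(g[262:304:2,279].astype(int)); print(g[278,250:310:2].astype(int))
old=cv2.imread("pics/w6.png") # 450/130 crop
o6=cv2.resize(old[:,:450],(130,130),interpolation=cv2.INTER_AREA).mean(2)
print(o6[52:94:2,64].astype(int)); print(o6[68,35:95:2].astype(int))
E
```

```text
[0.5424 0.2641 0.1808] [ 0.63  0.83 -0.53]
[100 100 100  96  96  97 101 101 100  98 100 100  99  80  76  74  79  72
  77 102 102]
[100 100  98  77  69  67  86  88  99 100  98  97 101  97  99  98  98  98
  99 100  98  87  87 135  89  71  69 102  98 100]
[ 88  95  94  96  97 100  96  97  98  98 100  99 100  99  99 100  98  83
  78  84 105]
[ 98 101 101  79  70  89  90  92  96  98  97 101  99  98  96  98  99  98
  99 101  99  93  90  89  84  65  70  98 102 101]
```

Emit:
{"api": "play_rows", "payload": {
  "series": [
    [0.4,[0.018,0,0],[0,0,0]],
    [0.4,[0,0,0.1],[0,0,0]],
    [0.4,[0,0,0.1],[0,0,0]],
    [0.4,[0,0,0.1],[0,0,0]],
    [0.4,[0,0,0],[0,0,0]],
    [0.4,[0,0,0],[0,0,0]]
  ]
}}

```text
t: 20.5
tool_pos: [0.5433, 0.2639, 0.1663]
tool_rot: [-3.098, 0.524, 0.0]
contact_force: [0.6, 0.6, -1.7]
opening: 0.0478
grip_force: 41.8
```

```bash
python3 - <<'E'
from h import *
F=[]
for i in range(4):
    im=imaging.get_image("wrist"); o=ctrl.get_obs(); F.append(o["contact_force"])
print(o["tool_pos"].round(4),np.mean(F,0).round(2))
g=im["color"].mean(2); print(g[250:304:2,279].astype(int)); print(g[278,250:310:2].astype(int))
s=imaging.get_image("side");a=cv2.resize(im["color"][210:340,215:345],(450,450),interpolation=cv2.INTER_CUBIC)
b=cv2.resize(s["color"][130:230,190:265],(337,450),interpolation=cv2.INTER_CUBIC)
cv2.imwrite("pics/w7.png",np.hstack([a,b]))
E
```

```text
[0.5434 0.2639 0.1666] [-0.08  0.41 -1.56]
[100  99 102  98  75  74  74  74  74  73  79  95  95  95  98  96  99  97
  97  98 101 101 102  98 102 100 100]
[100 100  98  77  67  70  83  98  97  97  96  94  97  97  94  93  96  95
  93  96  98  96  94  75  67  68  70  98 100 100]
```

The profile shows the post standing through the second ring's hole, and the force equals the ring's weight alone. I'll keep lowering.

Emit:
{"api": "play_rows", "payload": {
  "series": [
    [0.4,[0,0,0.15],[0,0,0]],
    [0.4,[0,0,0.1],[0,0,0]],
    [0.4,[0,0,0.08],[0,0,0]],
    [0.4,[0,0,0.08],[0,0,0]],
    [0.4,[0,0,0.08],[0,0,0]],
    [0.4,[0,0,0.08],[0,0,0]],
    [0.4,[0,0,0],[0,0,0]],
    [0.4,[0,0,0],[0,0,0]]
  ]
}}

```text
t: 21.75
tool_pos: [0.5433, 0.2639, 0.138]
tool_rot: [-3.098, 0.524, -0.0]
contact_force: [-0.2, -0.3, 0.8]
opening: 0.0477
grip_force: 41.9
```

```bash
cat > frc.py <<'E'
from h import *
F=[]
for i in range(6):
    imaging.get_image("wrist"); o=ctrl.get_obs(); F.append(o["contact_force"])
print(o["tool_pos"].round(4),np.mean(F,0).round(2),np.std(F,0).round(2))
E
python3 frc.py
```

```text
[0.5433 0.2639 0.138 ] [-0.84 -0.41 -0.49] [0.26 0.5  0.56]
```

Emit:
{"api": "play_rows", "payload": {
  "series": [
    [0.62,[0,0,0],[0,0,0]],
    [0.75,[0,0,0],[0,0,0]],
    [0.75,[0,0,0],[0,0,0]],
    [0.75,[0,0,-0.4],[0,0,0]],
    [0.75,[0,0,-1],[0,0,0]],
    [0.9,[0,0,-1],[0,0,0]],
    [0.9,[0,0,-0.6],[0,0,0]],
    [0.9,[0,0,0],[0,0,0]]
  ]
}}

```text
t: 23.05
tool_pos: [0.545, 0.2645, 0.2937]
tool_rot: [-3.093, 0.523, -0.012]
contact_force: [0.2, -1.1, 0.5]
opening: 0.0769
grip_force: 0.0
```

```bash
python3 side.py >/dev/null; python3 edge.py; python3 frc.py; python3 - <<'E'
from h import *
im=imaging.get_image("wrist");o=ctrl.get_obs();E=wristE(im,o);cv2.imwrite("pics/above2.png",im["color"])
g=cv2.GaussianBlur(cv2.cvtColor(im["color"],cv2.COLOR_BGR2GRAY),(3,3),0)
k,_=cv2.findContours(cv2.Canny(g,20,45),cv2.RETR_LIST,cv2.CHAIN_APPROX_NONE)
print([proj(im,[.5423,.2637,z],E).round(1).tolist() for z in(.17,.18,.14,.12)])
for c in k:
    if len(c)<30: continue
    (x,y),(a,b),_=cv2.fitEllipse(c)
    if a/b>.75 and 15<b<200 and abs(x-279)<40 and 120<y<300: print(len(c),round(x,1),round(y,1),round(a,1),round(b,1))
E
```

```text
pics/side0.png [150.83 151.45 151.42 151.09 150.9  156.09] median 151.26
pics/side_t12.1.png [153.63 153.33 153.25 153.37 153.88 156.36] median 153.5
pics/side_t23.1.png [157.74 157.54 157.26 157.39 157.77 158.5 ] median 157.64
[0.5429 0.2637 0.2867] [0.2  0.02 0.03] [0.26 0.35 0.38]
[[278.8, 207.9], [278.9, 211.0], [278.8, 199.9], [278.8, 195.3]]
53 278.3 210.2 14.0 15.6
61 317.2 230.0 42.1 46.0
132 278.9 208.9 20.5 25.0
57 279.2 202.7 24.3 25.6
47 250.6 157.7 44.9 56.2
115 277.3 198.7 46.9 52.4
111 295.1 194.1 87.7 99.7
1689 278.9 187.3 154.3 173.0
```

The side view puts s₂ near 31–33 mm, too close to the upper mark to call, so I'll look straight at the gauge face.

Emit:
{"api": "play_rows", "payload": {
  "series": [
    [0.9,[0.88,0.06,0],[0,0,0]],
    [0.9,[0.88,0.06,0.2],[0,0,0]],
    [0.9,[0.88,0.06,0.3],[0,0,0]],
    [0.9,[0.88,0.06,0.3],[0,0,0]],
    [0.9,[0,0,0],[0,-1,0]],
    [0.9,[0,0,0],[0,-1,0]],
    [0.9,[0,0,0],[0,-1,0]],
    [0.9,[0,0,0],[0,-0.5,0]]
  ]
}}

```text
t: 24.55
tool_pos: [0.7061, 0.1939, 0.2462]
tool_rot: [-2.929, 0.497, 0.737]
contact_force: [-1.2, 0.4, -0.4]
opening: 0.0767
grip_force: 0.0
```

Emit:
{"api": "play_rows", "payload": {
  "series": [
    [0.9,[0,0,0],[0,0,0]],
    [0.9,[0,0,0],[0,0,0]]
  ]
}}

```text
t: 24.8
tool_pos: [0.7054, 0.1948, 0.2479]
tool_rot: [-2.931, 0.495, 0.729]
contact_force: [0.2, -0.5, -0.6]
opening: 0.0769
grip_force: 0.0
```

```bash
python3 - <<'E'
from h import *
o=ctrl.get_obs();im=imaging.get_image("wrist");E=wristE(im,o);cv2.imwrite("pics/g_full.png",im["color"])
print(o["tool_pos"].round(4),o["tool_rot"].round(3),o["dq"].round(3))
x=np.array([.944,-.329]);y=np.array([.329,.944]);c=np.array([.5385,.2535])
for z in(.16,.114,.097):print(z,[proj(im,[*(c+.0855*x+v*y),z],E).round(1).tolist() for v in(-.025,0,.025)])
q=proj(im,[*(c+.0855*x),.11],E); u,v=np.round(q).astype(int)
u=np.clip(u,60,500);v=np.clip(v,45,375)
b=im["color"][v-45:v+45,u-60:u+60]; print(u,v)
cv2.imwrite("pics/g.png",cv2.resize(b,(780,585),interpolation=cv2.INTER_CUBIC))
E
```

```text
[0.7054 0.1948 0.2479] [-2.931  0.495  0.729] [ 0.006 -0.021 -0.     0.004  0.003  0.002]
0.16 [[304.1, 246.1], [278.1, 246.1], [252.2, 246.0]]
0.114 [[301.4, 212.6], [278.2, 212.6], [255.0, 212.6]]
0.097 [[300.6, 201.9], [278.2, 201.9], [255.8, 201.9]]
278 210
```

View pics/g.png

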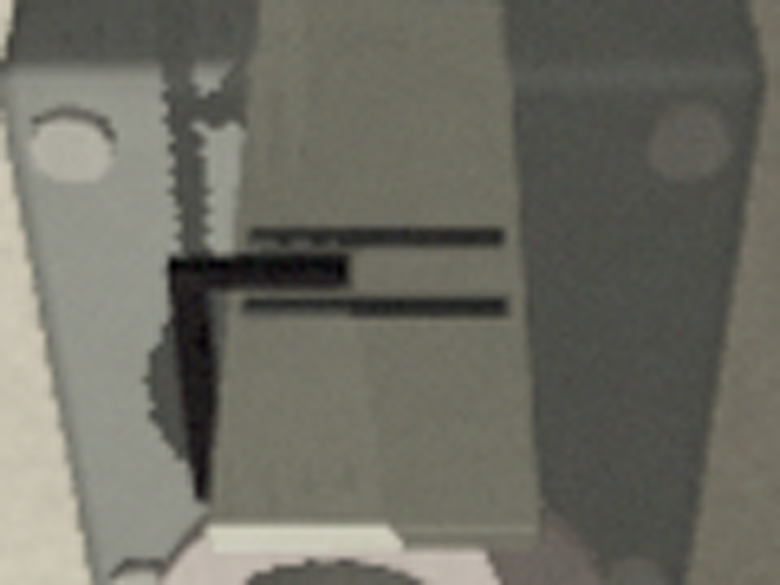

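The pointer bar (crop row ~271) appears between the upper mark (row ~306) and the lower mark (row ~237). The camera looks down on it, though, so parallax matters. I'll triangulate the bar with the earlier view from above.

```bash
python3 - <<'E'
from h import *
im=imaging.get_image("wrist");o=ctrl.get_obs();Eg=wristE(im,o)
T=np.eye(4);T[:3,:3]=R.from_rotvec([-3.097,.524,-.003]).as_matrix();T[:3,3]=[.5429,.2637,.2867];Ea=np.linalg.inv(T@im["hand_eye"])
x=np.array([.944,-.329]);y=np.array([.329,.944]);c=np.array([.5385,.2535])
for X in(.0795,.0855,.0935):print(X,[proj(im,[*(c+X*x+v*y),.113],Ea).round(1).tolist() for v in(-.025,0,.03)])
def bl(f): return cv2.imread(f).max(2)
a=bl("pics/above2.png"); r0=20
print("above2")
for r in range(20,130,3): print(r,"".join("#" if v<28 else("+" if v<60 else ".") for v in a[r,200:330:2]))
g=bl("pics/g_full.png");print("g")
for r in range(195,245,2): print(r,"".join("#" if v<28 else("+" if v<60 else ".") for v in g[r,230:330:2]))
E
```

```text
0.0795 [[314.0, 119.0], [289.6, 119.0], [260.4, 119.0]]
0.0855 [[314.2, 112.8], [289.7, 112.8], [260.3, 112.8]]
0.0935 [[314.4, 104.5], [289.7, 104.5], [260.1, 104.5]]
above2
20 .................................................................
23 .................................................................
26 .................................................................
29 .................................................................
32 .................................................................
35 .................................................................
38 .................................................................
41 .................................................................
44 .................................................................
47 .................................................................
50 .................................................................
53 .................................................................
56 .................................................................
59 .........................
[... 2314 characters left out ...]
+.......................................
221 ........+++.......................................
223 ........+++.......................................
225 ........+++.......................................
227 ........+++.......................................
229 ........+++.......................................
231 .........++.......................................
233 .........+........................................
235 .........+........................................
237 .........+........................................
239 .........+........................................
241 ..................................................
243 ..................................................
```

```bash
python3 - <<'E'
import cv2
a=cv2.imread("pics/above2.png").max(2)
for r in range(92,128,1): print(r,*a[r,248:300:4])
E
```

```text
92 185 186 190 193 191 191 190 194 187 193 186 194 193
93 187 188 192 191 193 192 190 194 191 194 186 194 191
94 190 189 194 189 191 190 194 193 194 192 189 189 191
95 187 191 195 188 188 190 193 190 194 191 191 187 193
96 188 188 192 188 187 189 190 190 194 192 190 186 192
97 189 188 190 188 192 193 189 192 195 194 191 187 192
98 189 189 186 193 193 192 195 190 195 196 192 188 193
99 188 190 187 195 192 190 196 188 195 196 195 192 192
100 187 190 187 191 194 193 194 187 191 195 197 192 191
101 191 188 187 192 193 193 187 180 187 193 196 192 190
102 192 186 178 180 181 180 154 152 154 193 191 194 191
103 192 173 70 58 59 59 59 62 61 193 191 193 193
104 190 174 78 59 59 61 61 61 62 192 191 190 194
105 190 177 91 60 56 61 56 61 57 191 190 191 196
106 191 176 68 77 98 98 98 95 94 191 190 191 196
107 191 177 62 143 172 163 168 167 165 197 191 192 195
108 191 179 58 193 195 185 197 194 190 197 192 189 192
109 192 178 55 196 192 189 198 192 191 195 193 189 190
110 193 182 58 193 187 189 192 188 187 191 189 182 184
111 193 184 54 174 176 170 171 175 177 179 177 168 169
112 192 184 56 199 204 203 203 203 205 203 203 204 204
113 195 175 57 199 203 204 203 203 205 202 204 203 203
114 187 103 58 199 204 203 204 203 204 204 204 204 204
115 155 87 54 198 204 204 205 204 204 203 203 203 203
116 103 67 56 197 202 203 202 201 202 202 203 203 201
117 126 74 55 184 189 187 185 186 183 183 183 182 182
118 133 74 53 116 91 87 81 84 70 70 69 70 71
119 142 72 47 76 69 69 71 73 71 67 69 70 73
120 147 74 47 78 77 76 77 75 73 75 72 74 75
121 150 78 58 79 78 77 77 78 82 80 79 77 75
122 151 97 58 79 77 79 77 75 79 76 74 75 82
123 152 126 55 79 78 78 77 80 77 80 95 88 80
124 151 77 54 77 78 95 102 103 90 78 139 125 101
125 153 78 54 101 102 141 150 156 127 105 143 154 155
126 153 95 55 150 152 153 152 153 155 155 155 156 156
127 152 135 56 152 152 154 151 155 155 152 155 155 157
```

```bash
python3 - <<'E'
from h import *
from scipy.optimize import fsolve
im=imaging.get_image("wrist");o=ctrl.get_obs();Eg=wristE(im,o)
T=np.eye(4);T[:3,:3]=R.from_rotvec([-3.097,.524,-.003]).as_matrix();T[:3,3]=[.5429,.2637,.2867];Ea=np.linalg.inv(T@im["hand_eye"])
x=np.array([.944,-.329]);y=np.array([.329,.944]);c=np.array([.5385,.2535])
P=lambda X,z,E:proj(im,[*(c+X*x+.01*y),z],E)
print("plate +x top edge in above2",P(.085,.16,Ea),"obs 111.3; g marks",P(.085,.114,Eg)[1],P(.085,.097,Eg)[1],"obs 211.7 201.1")
print("plate -x top edge above2",P(.079,.16,Ea),"obs 117.7")
da=111.3-P(.085,.16,Ea)[1]; dg=(211.7+201.1-P(.085,.114,Eg)[1]-P(.085,.097,Eg)[1])/2
for ra in(104,104.4,104.8):
  for rg in(205.9,206.3): print(ra,rg,fsolve(lambda q:[P(q[0],q[1],Ea)[1]+da-ra,P(q[0],q[1],Eg)[1]+dg-rg],[.09,.11]).round(4))
E
```

```text
plate +x top edge in above2 [279.9888901  111.12603059] obs 111.3; g marks 212.23176204318477 201.61356744959298 obs 211.7 201.1
plate -x top edge above2 [279.98102191 118.36968847] obs 117.7
104 205.9 [0.0941 0.1145]
104 206.3 [0.094  0.1151]
104.4 205.9 [0.0937 0.1141]
104.4 206.3 [0.0937 0.1147]
104.8 205.9 [0.0933 0.1137]
104.8 206.3 [0.0933 0.1143]
```

The pointer's true height is about 114 mm, right at the upper mark (s ≈ 0.031). That's unclear, so a third ring is called for.

Emit:
{"api": "play_rows", "payload": {
  "series": [
    [1,[0,0,0],[0,1,0]],
    [1,[0,0,0],[0,1,0]],
    [1,[0,0,0],[0,1,0]],
    [1,[0,0,0],[0,0.5,0]],
    [1,[0.24,0.92,0],[0,0,0]],
    [1,[0.24,0.92,0],[0,0,0]],
    [1,[0.24,0.92,0],[0,0,0]],
    [1,[0.24,0.92,0],[0,0,0]]
  ]
}}

```text
t: 25.95
tool_pos: [0.6898, 0.0041, 0.2489]
tool_rot: [-3.098, 0.523, -0.003]
contact_force: [0.4, 0.8, 0.3]
opening: 0.0854
grip_force: 0.0
```

Emit:
{"api": "play_rows", "payload": {
  "series": [
    [1,[0.24,0.92,0],[0,0,0]],
    [1,[0.24,0.92,0],[0,0,0]],
    [1,[0.24,0.92,0.3],[0,0,0]],
    [1,[0.24,0.92,0.3],[0,0,0]],
    [1,[0,0,1],[0,0,0]],
    [1,[0,0,1],[0,0,0]],
    [1,[0,0,0.4],[0,0,0]],
    [1,[0,0,0],[0,0,0]]
  ]
}}

```text
t: 26.95
tool_pos: [0.6743, -0.1838, 0.0968]
tool_rot: [-3.097, 0.523, 0.004]
contact_force: [-0.5, -0.3, 1.0]
opening: 0.0855
grip_force: 0.0
```

```bash
python3 meas.py
```

```text
[ 0.67433854 -0.18382036  0.09682038] [-3.09730191  0.523151    0.00359303] [ 0.    -0.034 -0.057  0.001  0.002  0.001]
82 275.0 216.8 29.1 30.1 rstd 0.4 [ 0.6767 -0.1816  0.014 ] move/.05 [ 0.033 -0.057  1.656]
66 275.0 215.5 22.0 25.6 rstd 0.7 [ 0.6777 -0.1819  0.014 ] move/.05 [ 0.055 -0.057  1.656]
70 275.0 215.5 22.5 26.2 rstd 0.7 [ 0.6777 -0.182   0.014 ] move/.05 [ 0.055 -0.057  1.656]
229 275.1 215.6 61.1 62.5 rstd 0.4 [ 0.6776 -0.182   0.014 ] move/.05 [ 0.054 -0.055  1.656]
```

Emit:
{"api": "play_rows", "payload": {
  "series": [
    [0.75,[0.045,-0.055,0.6],[0,0,0]],
    [0.75,[0,0,0.6],[0,0,0]],
    [0.75,[0,0,0.4],[0,0,0]],
    [0.75,[0,0,0.16],[0,0,0]],
    [0.75,[0,0,0],[0,0,0]],
    [0.75,[0,0,0],[0,0,0]]
  ]
}}

```text
t: 27.75
tool_pos: [0.6793, -0.183, 0.0115]
tool_rot: [3.097, -0.524, 0.004]
contact_force: [1.3, -0.2, 0.1]
opening: 0.0638
grip_force: 0.0
```

Emit:
{"api": "play_rows", "payload": {
  "series": [
    [0.75,[0,0,0.19],[0,0,0]],
    [0.75,[0,0,0],[0,0,0]],
    [0.75,[0,0,0],[0,0,0]]
  ]
}}

```text
t: 28.12
tool_pos: [0.678, -0.1825, 0.0001]
tool_rot: [-3.097, 0.524, 0.001]
contact_force: [-0.1, 0.0, -0.5]
opening: 0.0637
grip_force: 0.0
```

```bash
python3 frc.py
```

```text
[ 6.783e-01 -1.826e-01  5.000e-04] [-0.03 -0.11  0.06] [0.38 0.22 0.52]
```

Emit:
{"api": "play_rows", "payload": {
  "series": [
    [0.4,[0,0,-0.03],[0,0,0]],
    [0.4,[0,0,0],[0,0,0]],
    [0.4,[0,0,0],[0,0,0]],
    [0.4,[0,0,-0.2],[0,0,0]],
    [0.4,[0,0,-0.6],[0,0,0]],
    [0.4,[0,0,-1],[0,0,0]],
    [0.4,[0,0,-1],[0,0,0]],
    [0.4,[0,0,-1],[0,0,0]]
  ]
}}

```text
t: 29.42
tool_pos: [0.6777, -0.1825, 0.1935]
tool_rot: [-3.098, 0.524, 0.001]
contact_force: [1.0, -0.0, -1.8]
opening: 0.048
grip_force: 41.7
```

Emit:
{"api": "play_rows", "payload": {
  "series": [
    [0.4,[0,0,-1],[0,0,0]],
    [0.4,[0,0,-0.6],[0,0,0]],
    [0.4,[0,0,0],[0,0,0]],
    [0.4,[0,0,0],[0,0,0]]
  ]
}}

```text
t: 29.92
tool_pos: [0.6773, -0.1823, 0.2696]
tool_rot: [-3.097, 0.524, 0.005]
contact_force: [0.2, 0.3, -1.6]
opening: 0.0478
grip_force: 41.7
```

```bash
python3 hand.py; python3 frc.py
```

```text
[ 0.6772971  -0.18230547  0.26955694] [ 0.15  0.32 -1.63]
ref 15 150 279.5 278.8 44.2 47.7 rows 272 301 cols 255 303
ref 15 150 278.7 268.8 69.6 88.8 rows 234 260 cols 236 305
ref 30 150 279.5 278.8 44.2 47.7 rows 272 301 cols 255 303
ref 30 150 278.7 268.8 69.6 88.8 rows 234 260 cols 236 305
now 15 154 279.4 280.3 43.9 47.8 rows 274 302 cols 255 303
now 15 181 279.1 271.2 70.4 89.3 rows 236 260 cols 238 321
now 30 154 279.4 280.3 43.9 47.8 rows 274 302 cols 255 303
now 30 181 279.1 271.2 70.4 89.3 rows 236 260 cols 238 321
[ 0.6778 -0.1825  0.2706] [ 0.23 -0.06 -1.62] [0.5  0.24 0.58]
```

Emit:
{"api": "play_rows", "payload": {
  "series": [
    [0.4,[-0.27,-0.38,0],[0,0,0]],
    [0.4,[-0.545,-0.754,0],[0,0,0]],
    [0.4,[-0.545,-0.754,0],[0,0,0]],
    [0.4,[-0.545,-0.754,0],[0,0,0]],
    [0.4,[-0.545,-0.754,0],[0,0,0]],
    [0.4,[-0.545,-0.754,0],[0,0,0]],
    [0.4,[-0.545,-0.754,0],[0,0,0]],
    [0.4,[-0.545,-0.754,0],[0,0,0]]
  ]
}}

```text
t: 31.28
tool_pos: [0.5769, 0.1541, 0.2721]
tool_rot: [-3.097, 0.523, -0.0]
contact_force: [1.5, -0.3, -1.6]
opening: 0.0481
grip_force: 41.7
```

Emit:
{"api": "play_rows", "payload": {
  "series": [
    [0.4,[-0.545,-0.754,0],[0,0,0]],
    [0.4,[-0.545,-0.754,0],[0,0,0]],
    [0.4,[-0.275,-0.38,0],[0,0,0]],
    [0.4,[0,0,0.6],[0,0,0]],
    [0.4,[0,0,0.5],[0,0,0]],
    [0.4,[0,0,0],[0,0,0]],
    [0.4,[0,0,0],[0,0,0]]
  ]
}}

```text
t: 32.15
tool_pos: [0.545, 0.2638, 0.2181]
tool_rot: [-3.097, 0.523, -0.002]
contact_force: [-0.0, -0.3, -0.8]
opening: 0.0483
grip_force: 41.8
```

```bash
python3 frc.py; python3 - <<'E'
from h import *
o=ctrl.get_obs(); M=R.from_rotvec(o["tool_rot"]).as_matrix()
print(o["tool_rot"],(M.T@(np.array([.5445,.2634,.2])-o["tool_pos"])/.05).round(3))
E
```

```text
[0.5454 0.2634 0.2179] [ 0.04  0.13 -1.41] [0.58 0.54 0.33]
[-3.09674024e+00  5.24227209e-01 -2.22389968e-03] [-0.017  0.006  0.357]
```

Emit:
{"api": "play_rows", "payload": {
  "series": [
    [0.4,[-0.017,0,0.3],[0,0,0]],
    [0.4,[0,0,0.3],[0,0,0]],
    [0.4,[0,0,0.1],[0,0,0]],
    [0.4,[0,0,0.1],[0,0,0]],
    [0.4,[0,0,0.1],[0,0,0]],
    [0.4,[0,0,0.1],[0,0,0]],
    [0.4,[0,0,0.1],[0,0,0]],
    [0.4,[0,0,0],[0,0,0]]
  ]
}}

```text
t: 33.45
tool_pos: [0.5438, 0.2635, 0.1612]
tool_rot: [3.097, -0.524, -0.001]
contact_force: [0.2, -0.5, -1.0]
opening: 0.0481
grip_force: 41.8
```

```bash
python3 frc.py;  python3 - <<'E'
from h import *
im=imaging.get_image("wrist");g=im["color"].mean(2); print(g[250:304:2,279].astype(int)); print(g[278,250:310:2].astype(int))
E
```

```text
[0.5443 0.2637 0.1621] [-0.25 -0.24 -1.41] [0.42 0.41 0.25]
[104 103 101 102 103  91  75  96  96  93  97  99 103 100  94  99  99 100
  99 101 100  99  99  98  87  76  83]
[101 100  99  80  68  89  95  95  99  99 100  99 100 101  99  97  97  99
 102 100 100  93  92  92  82  66  70  99 101 102]
```

Emit:
{"api": "play_rows", "payload": {
  "series": [
    [0.4,[0,0,0.1],[0,0,0]],
    [0.4,[0,0,0.08],[0,0,0]],
    [0.4,[0,0,0.08],[0,0,0]],
    [0.4,[0,0,0.08],[0,0,0]],
    [0.4,[0,0,0.08],[0,0,0]],
    [0.4,[0,0,0],[0,0,0]],
    [0.4,[0,0,0],[0,0,0]]
  ]
}}

```text
t: 34.67
tool_pos: [0.5442, 0.2636, 0.141]
tool_rot: [-3.098, 0.524, -0.0]
contact_force: [-0.4, 0.4, -0.8]
opening: 0.0485
grip_force: 41.9
```

```bash
python3 frc.py
```

```text
[0.5442 0.2636 0.141 ] [-0.26 -0.03 -0.72] [0.45 0.23 0.44]
```

Emit:
{"api": "play_rows", "payload": {
  "series": [
    [0.4,[0,0,0.05],[0,0,0]],
    [0.4,[0,0,0],[0,0,0]],
    [0.62,[0,0,0],[0,0,0]],
    [0.75,[0,0,0],[0,0,0]],
    [0.75,[0,0,0],[0,0,0]],
    [0.75,[0,0,-0.4],[0,0,0]],
    [0.75,[0,0,-1],[0,0,0]],
    [0.9,[0,0,-1],[0,0,0]]
  ]
}}

```text
t: 35.98
tool_pos: [0.544, 0.2636, 0.261]
tool_rot: [-3.097, 0.524, -0.001]
contact_force: [0.9, 0.0, -0.4]
opening: 0.0764
grip_force: 0.0
```

Emit:
{"api": "play_rows", "payload": {
  "series": [
    [0.9,[0,0,-0.6],[0,0,0]],
    [0.9,[0,0,0],[0,0,0]],
    [0.9,[0,0,0],[0,0,0]],
    [0.9,[0,0,0],[0,0,0]]
  ]
}}

```text
t: 36.48
tool_pos: [0.5433, 0.2633, 0.2863]
tool_rot: [3.096, -0.524, -0.005]
contact_force: [-1.1, -0.1, -0.8]
opening: 0.0769
grip_force: 0.0
```

```bash
python3 side.py >/dev/null; python3 edge.py; python3 - <<'E'
from h import *
im=imaging.get_image("wrist");o=ctrl.get_obs();print(o["tool_pos"],o["tool_rot"]);cv2.imwrite("pics/above3.png",im["color"]);np.save("a3.npy",np.r_[o["tool_pos"],o["tool_rot"]])
a=im["color"].max(2)
for r in range(96,122): print(r,*a[r,248:292:4])
E
```

```text
pics/side0.png [150.83 151.45 151.42 151.09 150.9  156.09] median 151.26
pics/side_t12.1.png [153.63 153.33 153.25 153.37 153.88 156.36] median 153.5
pics/side_t23.1.png [157.74 157.54 157.26 157.39 157.77 158.5 ] median 157.64
pics/side_t36.5.png [162.33 161.62 161.26 161.33 161.58 162.08] median 161.6
[0.54374552 0.26349468 0.2871537 ] [ 3.09673262e+00 -5.23798423e-01 -2.65023510e-03]
96 186 190 194 187 187 188 191 192 195 190 191
97 189 189 191 189 189 191 191 189 195 192 192
98 189 188 187 191 194 193 192 191 197 194 192
99 188 188 187 195 192 191 196 189 195 196 194
100 187 189 188 192 191 191 195 188 194 195 195
101 188 188 188 191 193 191 193 185 191 195 196
102 190 188 189 191 194 194 189 186 193 192 193
103 192 190 186 181 185 185 181 182 184 193 191
104 190 191 150 124 123 127 124 125 126 193 190
105 188 189 84 57 54 55 62 60 59 192 189
106 192 190 77 57 56 59 61 65 63 192 191
107 192 191 77 67 65 65 67 69 66 194 193
108 193 190 69 121 129 122 131 127 127 198 192
109 192 192 57 170 194 188 200 191 189 196 193
110 193 193 53 157 193 191 200 191 190 194 192
111 194 196 55 153 186 188 190 186 184 190 191
112 191 190 54 163 173 165 164 167 167 168 183
113 193 148 57 201 203 202 203 204 204 203 203
114 192 112 55 201 203 203 204 203 203 203 204
115 181 110 53 198 203 203 204 204 204 202 203
116 109 91 54 198 203 204 203 203 204 203 203
117 112 119 53 196 201 200 201 201 202 202 199
118 130 129 48 180 183 181 182 180 181 179 175
119 138 124 55 63 71 71 71 70 69 69 70
120 146 130 23 59 73 70 69 68 70 68 69
121 149 140 30 59 76 76 78 76 78 79 78
```

Emit:
{"api": "play_rows", "payload": {
  "series": [
    [0.9,[0.88,0.06,0],[0,0,0]],
    [0.9,[0.88,0.06,0.2],[0,0,0]],
    [0.9,[0.88,0.06,0.3],[0,0,0]],
    [0.9,[0.88,0.06,0.3],[0,0,0]],
    [0.9,[0,0,0],[0,-1,0]],
    [0.9,[0,0,0],[0,-1,0]],
    [0.9,[0,0,0],[0,-1,0]],
    [0.9,[0,0,0],[0,-0.5,0]]
  ]
}}

```text
t: 37.67
tool_pos: [0.7069, 0.1936, 0.2465]
tool_rot: [-2.929, 0.497, 0.737]
contact_force: [-0.3, 0.8, 1.0]
opening: 0.0766
grip_force: 0.0
```

Emit:
{"api": "play_rows", "payload": {
  "series": [
    [0.9,[0,0,0],[0,0,0]],
    [0.9,[0,0,0],[0,0,0]]
  ]
}}

```text
t: 37.92
tool_pos: [0.7062, 0.1946, 0.2483]
tool_rot: [-2.931, 0.495, 0.73]
contact_force: [0.3, -0.1, 0.6]
opening: 0.0766
grip_force: 0.0
```

```bash
python3 - <<'E'
from h import *
o=ctrl.get_obs();im=imaging.get_image("wrist");E=wristE(im,o);cv2.imwrite("pics/g3.png",im["color"])
print(o["tool_pos"].round(4))
x=np.array([.944,-.329]);y=np.array([.329,.944]);c=np.array([.5385,.2535])
for X,zs in((.085,(.114,.097)),(.0937,(.114,.108,.104,.102,.100,.097,.094))):
    print(X,[(z,proj(im,[*(c+X*x+.01*y),z],E)[1].round(1)) for z in zs])
a=im["color"].max(2)
for r in range(186,218): print(r,*a[r,240:320:5])
E
```

```text
[0.7062 0.1946 0.2483]
0.085 [(0.114, np.float64(213.2)), (0.097, np.float64(202.5))]
0.0937 [(0.114, np.float64(207.4)), (0.108, np.float64(203.5)), (0.104, np.float64(201.0)), (0.102, np.float64(199.8)), (0.1, np.float64(198.5)), (0.097, np.float64(196.7)), (0.094, np.float64(194.9))]
186 153 130 122 129 108 108 111 108 112 113 112 114 75 80 80 81
187 151 96 142 128 105 112 111 108 110 111 111 107 79 77 79 80
188 149 135 113 116 108 107 111 108 110 113 110 109 77 79 81 80
189 150 136 110 120 110 110 111 113 112 110 113 112 80 79 80 79
190 147 135 111 112 108 109 112 111 108 111 113 109 79 79 81 77
191 148 138 111 113 110 111 111 112 110 111 114 111 78 80 78 80
192 152 142 107 115 108 110 110 107 110 112 111 109 80 80 76 81
193 149 149 87 110 110 109 110 111 109 110 110 110 79 80 80 77
194 148 136 112 112 107 112 110 111 113 108 112 108 79 79 79 82
195 149 134 104 98 103 101 103 111 110 110 114 109 79 79 79 81
196 146 111 53 56 59 58 58 112 112 111 111 111 77 76 80 78
197 146 17 15 15 27 12 17 111 108 113 112 111 80 78 76 77
198 148 26 19 23 23 18 15 110 110 111 111 114 81 76 77 74

[... 415 characters left out ...]
110 112 108 113 113 112 112 109 79 79 79 77
207 152 128 34 110 109 110 111 111 112 111 112 112 77 82 78 79
208 152 129 15 108 110 114 113 112 112 112 110 112 80 78 80 79
209 149 130 10 109 109 109 109 112 115 116 110 112 76 79 79 81
210 150 131 24 103 101 102 101 99 103 105 100 105 80 79 80 81
211 149 134 22 81 58 57 40 45 44 40 39 58 77 77 78 78
212 150 137 37 84 54 53 51 41 40 40 40 53 75 77 80 76
213 149 122 31 99 86 84 87 57 54 57 56 69 77 78 78 81
214 149 75 32 110 104 102 108 98 98 98 98 102 79 77 79 79
215 150 76 31 113 113 117 120 112 111 112 111 109 80 77 76 77
216 149 77 31 116 115 116 117 112 112 111 112 110 80 75 78 78
217 149 78 36 115 114 117 116 111 112 112 113 112 78 78 79 77
```

The pointer now reads about 101.7 mm (tray ≈ 0.043), inside the 97–114 mm band, and the arm is clear.

```bash
python3 -c "
from station import ctrl
print(ctrl.finish_job())"
```

```text
the job is handed in; nothing more can be done
None
```

I threaded three plain rings onto the post and handed the job in; the pointer came to rest at about 102 mm, between the 97 and 114 mm marks, with the fourth ring left in place and the arm clear.

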